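Stop the rocking heater with a wedge

TASK

The block heater on the bench rocks because the foot under its yellow-dotted corner has lost its rubber pad: press down on the yellow dot with a fingertip to feel it rock, then let go. With the fingertips push the orange wedge along the bench, thin end first and without picking it up, under that foot until it sits snug and the heater stands level and no longer rocks, and take the fingers off it. Then press the yellow dot again, firmly (about 10 N), to prove it steady, and finish while still pressing; do not shove the heater along the bench, lift anything or disturb the other things.

Things in the scene. Friction and masses are not known exactly. Their poses are not given: they have to be found in the camera images.
- heater: Block heater: cream box with blue band, loose, 2 to 3.6 kg. 240 (x) by 200 (y), from 22 to 102 mm above the bench; on its flat top an aluminium block 12 mm high spans x -100 to 20, y -10 to 70 mm. Origin: on the bench under its centre, z up. It stands level on three feet 28 mm across at (90, 75), (-90, 75), (-90, -75) mm; the fourth, at (90, -75), is 10 mm short.
- dot (a point): Yellow dot, 24 mm across, on the heater's flat top above the short foot, at (90, -75, 102) mm in the heater's frame. While nothing props the foot, a press of 3 to 6 N here tips the heater about the line through (90, 75) and (-90, -75): the dot sinks 9 mm and swings 9 mm outwards, then stops hard (a finger that does not follow outwards drags and feels up to 20 N). Let go, it comes back up.
- short_foot (a point): Middle of the underside of the short foot, 10 mm above the bench while the heater stands level. 28 mm across; its side nearest the wedge lies 11 mm inside the heater's -y face.
- wedge: Loose orange plastic wedge, 80 g, 120 mm long (y), 50 mm wide (x), sloping evenly from 19 mm high at the thick end to 3 mm at the thin end (y = 60 mm). Origin: middle of its underside, on the bench. It lies off the heater's -y side, thin end towards the short foot, up to 15 mm to the side of the foot's line and turned up to 0.15 rad.
- wedge_back (a point): Middle of the wedge's flat upright thick end, at (0, -60, 10) mm in the wedge's frame: push here. It slides with under 1 N. Snug with its thin end 52 mm past the near edge of the foot, this point about 57 mm out from the heater's -y face: there the push needs 5 N or more; over 15 N lifts or shoves the heater. It does not slip back.
- petri: Petri dish, 92 mm across, 17 mm high; origin at its underside. Leave alone.
- vial: Small glass vial with blue cap, 26 mm across, 45 mm high; origin at its underside. Leave alone.
- reagent: Amber bottle, 68 mm across, 150 mm high; origin at its underside. Leave alone.
- beaker: Glass beaker, 72 mm across, 95 mm high; origin at its underside. Leave alone.
- rack: Blue rack of test tubes, 220 by 70 mm, 120 mm high; origin at its underside. Leave alone.
Mind the look-alikes: they are no part of the job. Of the things like the wedge, leave any that is purple or red; of the rest the smaller one is meant.

How it is judged (in metres and radians):
On the way, in this order (a step that is already met when the one before it is completed fails the run):
1. a finger presses the yellow-dotted corner down: it rocks by at least 3 mm (contact force between the fingers and heater above 0.8 N and height (world z) of dot below 0.099 m), for 0.1 s.
2. the wedge sits under the short foot, the heater level, the fingers off both (y of wedge in the frame of heater above -0.112 m and x of wedge in the frame of heater between 0.06 and 0.12 m and angle between heater's own z axis and vertical below 0.02 rad and contact force between the fingers and heater below 0.1 N and contact force between the fingers and wedge below 0.1 N), for 0.2 s.
At the end, for the whole second after the job is handed in: Fingers press the heater with 4 to 30 N; the untouched wedge lies flat under the short foot and carries over 3 N; the heater is level within 0.02 rad, the dot within 3 mm of its level height, at rest, less than 25 mm from where it stood (contact force between the fingers and heater between 4 and 30 N and contact force between wedge and heater above 3 N and contact force between the fingers and wedge below 0.1 N and angle between heater's own z axis and vertical below 0.02 rad and height (world z) of dot between 0.099 and 0.105 m and y of wedge in the frame of heater above -0.112 m and x of wedge in the frame of heater between 0.06 and 0.12 m and height (world z) of wedge below 0.006 m and distance of heater from where it was at the start of the episode below 0.025 m and angular speed of heater below 0.05 rad/s and linear speed of wedge below 0.02 m/s); the arm keeps its last pose, push and grip.
It fails at once if the wedge is lifted off the bench or tipped up (height (world z) of wedge above 0.012 m or angle between wedge's own z axis and vertical above 0.25 rad).
It fails at once if the heater is lifted, tipped far or shoved more than 35 mm (height (world z) of heater above 0.02 m or angle between heater's own z axis and vertical above 0.15 rad or distance of heater from where it was at the start of the episode above 0.035 m).
It fails at once if a bystander is moved more than 25 mm or knocked over (distance of any of petri, vial, reagent, beaker, rack from where it was at the start of the episode above 0.025 m or angle between any of petri, vial, reagent, beaker, rack's own z axis and vertical above 0.3 rad).
It also fails if it takes over 69 s, if anything falls off the work surface, if the arm or the gripper's body presses on something with over 40 N, if the wrist force passes 120 N, or if a joint passes its speed limit or range.

ROBOT

A 6-joint arm with a two-finger parallel gripper is mounted at the origin on the work surface. World frame = base frame: x ahead of the robot, y to its left, z up, the work surface at z = 0. Lengths are in mm, angles in rad, forces in N, time in s.
With the tool pointing down it reaches from about 350 to 775 mm from the base axis. Payload 7.3 kg.
Tool frame: the origin (TCP) lies between the finger pads; the fingertips stand 17 mm ahead of it and the grasp point (between the pads) lies 2 mm behind it; z points along the fingers, y is the direction in which the jaws open and shut (so a half turn about z gives the same grasp; the last joint's range is limited). The gripper opens to 92 mm and grips with 3 to 60 N. Pads are 19 mm wide; open, the fingers measure 130 mm over their backs; the gripper's body (75 mm by 190 mm) begins 47 mm behind the grasp point.
Start: joints at [1.173, 0.342, 1.524, -0, 1.275, -0.146], TCP at [130.787, 508.469, 215.941] pointing down, gripper open.
Joint ranges: [-2.53, 2.53], [-0.77, 2.02], [0.04, 2.7], [-1, 4.14], [0.28, 2.66], [-3.11, 3.11]. Speed limits (rad/s): [2.57, 2.57, 3.14, 3.14, 3.14, 3.14].

INTERFACE

Orientations are given as [roll, pitch, yaw] about the fixed x, y, z axes, in that order (R = Rz(yaw) Ry(pitch) Rx(roll)).
In Python, from plant import get_obs, capture, get_calibration, close_job gives the robot as it stands.
- The arm moves only by the tool carry_out, never from a script. Its argument "moves" is one flat list of numbers, 7 for each row, row after row: the shift along the tool's x, y, z normalised to -1 to 1, where 1 is 40 cm, then the turn, a rotation vector about the tool's x, y, z normalised to -1 to 1, where 1 is 30 degrees, then the opening, from 0 (shut) to 1 (fully open). A call has exactly 8 rows; each row is the pose to reach, as a shift and turn from the pose measured when the call began, along the tool's axes at that moment; what a row does not reach only later rows make up. A row lasts 1/10 s, in which the tool goes at most 50 mm and 8.59 degrees, less where a joint would pass 70% of its speed; a pose out of reach is approached as far as the arm can. A call with a number of a shift or a turn outside -1 to 1 is refused whole. A call with a gripper value outside its range is refused whole. The fingers move at their own pace and stop on an object; the grip force is fixed at half the most. Time passes only in rows, so rows that repeat a pose let the fingers close, or fill a call up. It gives the time, the measured TCP pose, the force and the opening at its end, in the units of the state.
- get_obs(): the state, without advancing time (a new reading comes with each control period).
- capture(name): name is "scene" or "top" or "wrist"; returns the picture (420x560x3 uint8, red, green, blue); there is no depth.
- get_calibration(name): a dict with "vfov" (degrees; the focal length in pixels is half the picture's height over the tangent of half this angle, whatever the lens; pixels are square), "cx", "cy" (the principal point, pixels), "cam_to_world" (4x4, takes a point from camera to world coordinates). Camera axes: x right, y up, looking along -z (the intrinsics and any distortion apply to the point x, -y, -z); pixel columns grow to the right and rows downward; lengths in mm; the calibration is good to about 2 mm. A picture is of the moment at which its call begins: read the wrist's pose just before it. get_calibration takes no time and is no camera call; for the wrist camera it gives the pose at the moment of the call.
- close_job(): hands the job in, once; it reports no verdict.
The state is a dict: "time": time; "joint_positions": joint angles; "dq": joint speeds; "tau": joint torques, N m; "tool_pos": TCP position; "tcp_rot": TCP orientation; "contact_force": force on the tool from outside, world axes, zero at the start; "moment": the same for the moment, N m; "grip_width": finger opening in mm.
Only numpy, scipy, OpenCV 4.12 (cv2) and the standard library are available. Lean on these libraries where they do the work, as an engineer would, in place of code of your own. Each camera call takes 0.05 s, during which the arm holds its last target.

## Working session

There is one attempt and no reset: what is moved stays moved. The work goes in short steps, Python scripts to look and compute and a tool call to move; the robot and the scene stay as the last step left them, time stands still between calls to the robot, and variables do not carry over. Pictures are saved under pics/ and viewed, and the job is handed in when it is done.

Besides the shell and the picture viewer there is one more tool, called after "Request:" as a command line: name --argument value ..., lists and objects as JSON in quotes. carry_out: Moves the arm, as the interface text tells. Scaled input: -1 to 1 covers 40 cm each way for a shift and 30 degrees each way for a turn. Its arguments: {"type":"object","properties":{"moves":{"type":"array","items":{"type":"number"}}},"required":["moves"]}

```bash
mkdir -p pics; ls; python3 - <<'E'
from plant import *
import cv2
for n in ["scene","top","wrist"]:
    c=get_calibration(n); print(n,c)
    cv2.imwrite(f"pics/a_{n}.png",capture(n)[:,:,::-1])
print(get_obs())
E
```

```text
pics
scene {'vfov': 54.15058567757546, 'cx': 287.412571644689, 'cy': 212.44193930771647, 'cam_to_world': array([[ 1.25050369e-01, -6.22848533e-01,  7.72283698e-01,
         1.45420117e+03],
       [ 9.92108003e-01,  7.13047964e-02, -1.03137466e-01,
        -8.33857641e+01],
       [ 9.17148776e-03,  7.79086215e-01,  6.26849705e-01,
         7.41600226e+02],
       [ 0.00000000e+00,  0.00000000e+00,  0.00000000e+00,
         1.00000000e+00]])}
top {'vfov': 49.353056720283156, 'cx': 271.53042321611576, 'cy': 214.35055803078512, 'cam_to_world': array([[-1.09582080e-02,  9.98980311e-01, -4.37978905e-02,
         5.76977037e+02],
       [-9.99934289e-01, -1.08001557e-02,  3.84367869e-03,
         1.52491095e+00],
       [ 3.36673530e-03,  4.38371323e-02,  9.99033018e-01,
         1.40585484e+03],
       [ 0.00000000e+00,  0.00000000e+00,  0.00000000e+00,
         1.00000000e+00]])}
wrist {'vfov': 59.828196818914144, 'cx': 278.9529683003514, 'cy': 208.1084652979879, 'cam_to_world': array([[ 2.49718727e-01, -9.31628550e-01, -2.64024246e-01,
         5.88862890e+01],
       [ 9.68317006e-01,
[... 219 characters left out ...]
00000e+00]])}
{'time': 0.15, 'joint_positions': array([ 1.17298250e+00,  3.42586898e-01,  1.52479226e+00,  6.58688499e-05,
        1.27540287e+00, -1.46033021e-01]), 'dq': array([-1.68396795e-03,  8.15763437e-05, -3.32861528e-03,  1.30828013e-03,
       -1.74378263e-03,  2.61166155e-04]), 'tau': array([ 1.42806075e-04, -4.31477022e+01, -2.44351369e+01,  7.18512456e-02,
        5.38136519e-02, -8.93612309e-05]), 'tool_pos': array([130.64483334, 508.16102563, 215.39390875]), 'tcp_rot': array([-3.1404251e+00, -2.3539423e-04,  2.8897925e+00]), 'contact_force': array([-0.26381627, -0.21992027,  0.35012772]), 'moment': array([ 0.0107213 , -0.05170604,  0.02753265]), 'grip_width': 91.4192225985106}
```

View pics/a_top.png

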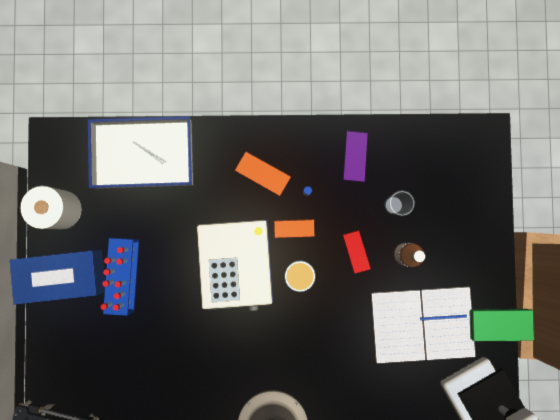

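View pics/a_scene.png

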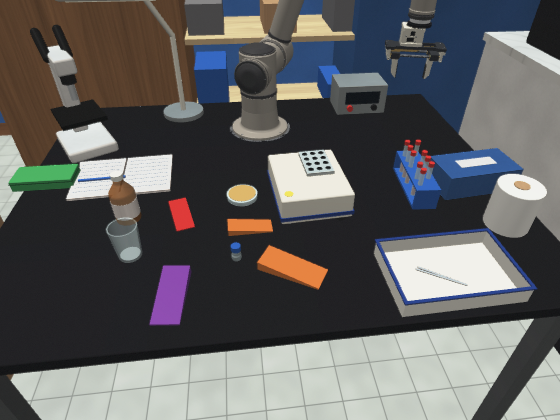

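View pics/a_wrist.png

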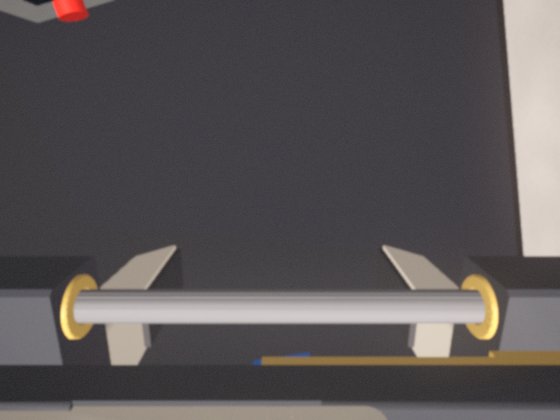

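The top view shows the heater (about 234,265), yellow dot (258,231), small orange wedge (294,229) with its thin end facing the heater, petri (300,276) and vial (308,190). Next I'll measure these.

```bash
cat > h.py <<'E'
import numpy as np, cv2
from plant import *
def ray(c,uv):
    f=210/np.tan(np.radians(c['vfov']/2)); M=c['cam_to_world']
    uv=np.atleast_2d(uv).astype(float)
    d=np.c_[(uv[:,0]-c['cx'])/f,-(uv[:,1]-c['cy'])/f,-np.ones(len(uv))]@M[:3,:3].T
    return M[:3,3],d
def onz(c,uv,z):
    o,d=ray(c,uv); return o+d*((z-o[2])/d[:,2])[:,None]
def blobs(img,lo,hi,amin=20):
    m=cv2.inRange(cv2.cvtColor(img,cv2.COLOR_RGB2HSV),lo,hi)
    n,l,s,ce=cv2.connectedComponentsWithStats(m)
    out=[]
    for i in range(1,n):
        if s[i,4]>=amin:
            cn=max(cv2.findContours((l==i).astype('uint8'),0,1)[0],key=len)
            out.append((s[i,4],ce[i],cv2.minAreaRect(cn),cn))
    return out
E
python3 - <<'E'
from h import *
np.set_printoptions(precision=1,suppress=True)
for n in ["top","scene"]:
    im=cv2.imread(f"pics/a_{n}.png")[:,:,::-1].copy(); c=get_calibration(n)
    for nm,lo,hi in [("orange",(5,170,110),(16,255,255)),("yellow",(24,150,120),(34,255,255)),("petri",(14,80,120),(24,200,255)),("blue",(105,150,60),(125,255,255)),("cream",(10,0,170),(40,70,255))]:
        for a,ce,r,cn in blobs(im,lo,hi):
            z={"orange":10,"yellow":102,"cream":102,"petri":17,"blue":45}[nm]
            print(n,nm,a,ce,onz(c,ce,z)[0], onz(c,cv2.boxPoints(r),z)[:,:2].round(0).tolist() if nm in("orange","cream") else "")
E
```

```text
top orange 1177 [262.4 173.3] [764.6  22.7  10. ] [[775.0, 110.0], [836.0, 75.0], [755.0, -64.0], [694.0, -29.0]]
top orange 669 [294.4 228.1] [595.3 -73.1  10. ] [[620.0, -11.0], [623.0, -133.0], [571.0, -134.0], [568.0, -12.0]]
top petri 139 [ 40.7 206.8] [668.5 697.1  17. ] 
top petri 887 [533.6 262.8] [ 482.1 -797.2   17. ] 
top petri 555 [299.5 275.9] [450.7 -86.4  17. ] 
top petri 215 [526.6 349.4] [ 222.8 -766.7   17. ] 
top blue 54 [307.4 190. ] [ 708.2 -111.8   45. ] 
top blue 4934 [ 80.  276.7] [458.3 565.   45. ] 
top blue 50 [442.  317.1] [ 327.3 -504.2   45. ] 
top cream 5356 [141.1 153. ] [814.5 368.9 102. ] [[898.0, 504.0], [904.0, 239.0], [732.0, 234.0], [726.0, 497.0]]
top cream 1037 [ 40.9 207. ] [662.1 654.2 102. ] [[723.0, 712.0], [722.0, 595.0], [602.0, 593.0], [603.0, 710.0]]
top cream 4593 [236.2 261. ] [502.6  98.3 102. ] [[606.0, 212.0], [618.0, 14.0], [381.0, -1.0], [370.0, 196.0]]
top cream 42 [538.5 232. ] [ 575.6 -765.6  102. ] [[577.0, -724.0], [581.0, -724.0], [574.0, -804.0], [570.0, -804.0]]
top cream 94 [418.8 255.9] [ 511.1 -421.6  102. ] [[525.0, -
[... 3034 characters left out ...]
m 198 [475.5 161.6] [491.6 604.6 102. ] [[480.0, 549.0], [467.0, 674.0], [505.0, 656.0], [517.0, 535.0]]
scene cream 476 [103.  168.1] [ 406.9 -474.7  102. ] [[353.0, -561.0], [361.0, -422.0], [459.0, -404.0], [451.0, -534.0]]
scene cream 832 [521.9 186.9] [628.6 668.6 102. ] [[633.0, 586.0], [531.0, 665.0], [622.0, 754.0], [713.0, 673.0]]
scene cream 53 [100.3 183. ] [ 482.4 -465.5  102. ] [[474.0, -500.0], [469.0, -438.0], [488.0, -433.0], [492.0, -495.0]]
scene cream 339 [ 87.  191.2] [ 517.7 -491.5  102. ] [[474.0, -560.0], [466.0, -442.0], [540.0, -424.0], [546.0, -536.0]]
scene cream 5014 [447.8 270.6] [900.3 335.4 102. ] [[830.0, 220.0], [816.0, 525.0], [961.0, 454.0], [967.0, 188.0]]
```

```bash
cat >> h.py <<'E'
from scipy.spatial.transform import Rotation as Ro
def to(x,y,z,yaw,frac=1):
    o=get_obs(); R=Ro.from_euler('xyz',o['tcp_rot'])
    T=Ro.from_euler('xyz',[np.pi,0,yaw])
    s=R.inv().apply(np.array([x,y,z])-o['tool_pos'])/400
    t=(R.inv()*T).as_rotvec(degrees=True)/30
    print('t',o['time'],'pos',o['tool_pos'].round(1),'rot',o['tcp_rot'].round(3),'F',o['contact_force'].round(2),'w',round(o['grip_width'],1))
    print('shift',s.round(4),'turn',t.round(4))
H=np.array([493.75,105,0]); HY=0.063
def hw(x,y,z=0):
    c,s=np.cos(HY),np.sin(HY); return [H[0]+c*x-s*y,H[1]+s*x+c*y,z]
E
python3 - <<'E'
from h import *
to(*hw(90,-75,160),np.pi/2+HY)
E
```

```text
t 0.15 pos [130.6 508.2 215.4] rot [-3.14 -0.    2.89] F [-0.26 -0.22  0.35] w 91.4
shift [-1.4023 -0.8584  0.1392] turn [-2.2000e-03  1.0000e-03  2.3988e+00]
```

Request:
carry_out --moves '[-0.05,-0.03,0,0,0,0.1,0,-0.15,-0.09,0,0,0,0.2,0,-0.25,-0.15,0,0,0,0.3,0,-0.35,-0.21,0,0,0,0.4,0,-0.45,-0.275,0,0,0,0.5,0,-0.55,-0.335,0,0,0,0.6,0,-0.65,-0.4,0,0,0,0.7,0,-0.7,-0.43,0,0,0,0.8,0]'

```text
time: 0.95
tool_pos: [360.8, 269.2, 215.5]
tcp_rot: [-3.14, 0.001, 2.466]
contact_force: [0.2, 0.5, 0.3]
grip_width: 32.5
```

```bash
python3 - <<'E'
from h import *
to(*hw(90,-75,160),np.pi/2+HY)
E
```

```text
t 0.95 pos [360.8 269.2 215.5] rot [-3.140e+00  1.000e-03  2.466e+00] F [0.25 0.49 0.35] w 32.5
shift [-0.8085 -0.0997  0.1396] turn [-0.0018  0.003   1.5897]
```

Request:
carry_out --moves '[-0.1,-0.01,0,0,0,0.1,0,-0.2,-0.025,0,0,0,0.2,0,-0.3,-0.035,0,0,0,0.35,0,-0.4,-0.05,0,0,0,0.5,0,-0.5,-0.06,0,0,0,0.6,0,-0.6,-0.075,0,0,0,0.7,0,-0.7,-0.085,0,0,0,0.8,0,-0.75,-0.09,0,0,0,0.8,0]'

```text
time: 1.75
tool_pos: [574.1, 50.9, 215.2]
tcp_rot: [-3.14, 0.002, 2.044]
contact_force: [-0.3, 0.9, -0.0]
grip_width: -0.0
```

```bash
python3 - <<'E'
from h import *
to(*hw(90,-75,160),np.pi/2+HY)
E
```

```text
t 1.75 pos [574.1  50.9 215.2] rot [-3.140e+00  2.000e-03  2.044e+00] F [-0.32  0.89 -0.03] w -0.0
shift [-0.0495  0.0145  0.138 ] turn [-0.0017  0.0042  0.7827]
```

Request:
carry_out --moves '[-0.02,0.005,0.03,0,0,0.2,0,-0.04,0.01,0.06,0,0,0.4,0,-0.05,0.0145,0.1,0,0,0.6,0,-0.05,0.0145,0.138,0,0,0.78,0,-0.05,0.0145,0.138,0,0.004,0.78,0,-0.05,0.0145,0.138,0,0.004,0.78,0,-0.05,0.0145,0.138,0,0.004,0.78,0,-0.05,0.0145,0.138,0,0.004,0.78,0]'

```text
time: 2.55
tool_pos: [588.8, 35.7, 161.0]
tcp_rot: [3.141, 0.0, 1.636]
contact_force: [-0.6, -0.9, 0.1]
grip_width: 0.7
```

```bash
python3 - <<'E'
from h import *
c=get_calibration("wrist");im=capture("wrist");cv2.imwrite("pics/b_w.png",im[:,:,::-1])
cv2.imwrite("pics/b_s.png",capture("scene")[:,:,::-1])
for nm,lo,hi,z in [("y",(22,120,100),(34,255,255),102),("o",(5,170,90),(16,255,255),10)]:
    for a,ce,r,cn in blobs(im,lo,hi): print(nm,a,ce.round(1),onz(c,ce,z)[0].round(1),onz(c,cv2.boxPoints(r),z)[:,:2].round(0).tolist())
print(hw(90,-75,102))
to(*hw(90,-75,125),np.pi/2+HY)
E
```

```text
y 912 [277.3 221. ] [587.2  35.8 102. ] [[575.0, 46.0], [597.0, 47.0], [599.0, 25.0], [577.0, 24.0]]
o 12621 [475.  209.5] [767.4  28.6  10. ] [[695.0, -29.0], [769.0, 111.0], [830.0, 77.0], [760.0, -73.0]]
o 46 [278.9 278. ] [593.9 -51.4  10. ] [[592.0, -38.0], [594.0, -38.0], [596.0, -62.0], [594.0, -62.0]]
o 125 [278.4 350.8] [ 598.7 -133.1   10. ] [[593.0, -140.0], [592.0, -127.0], [606.0, -126.0], [607.0, -139.0]]
[np.float64(588.2933290985031), np.float64(35.81503831776635), 102]
t 2.65 pos [588.6  35.7 160.7] rot [3.141 0.    1.636] F [-0.09 -0.65 -0.27] w 0.6
shift [ 0.0003 -0.0009  0.0893] turn [0.0007 0.0009 0.0043]
```

View pics/b_w.png

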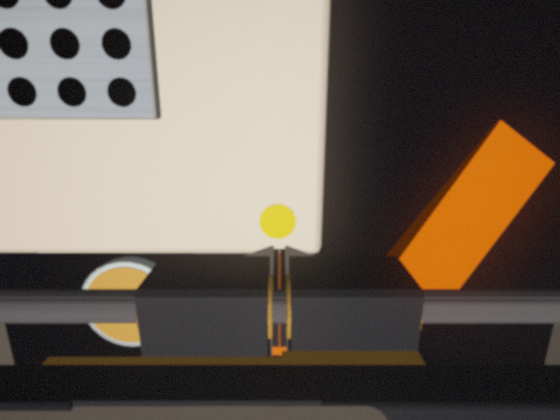

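View pics/b_s.png

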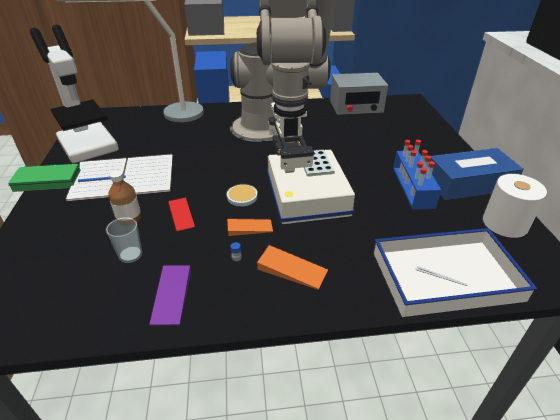

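Wrist view: the dot at (277,221) casts to (587,36), in agreement with the top view. Descending to just above it.

Request:
carry_out --moves '[0,-0.002,0.03,0,0,0,0,0,-0.002,0.06,0,0,0,0,0,-0.002,0.08,0,0,0,0,0,-0.002,0.09,0,0,0,0,0,-0.002,0.095,0,0,0,0,0,-0.002,0.1,0,0,0,0,0,-0.002,0.1,0,0,0,0,0,-0.002,0.1,0,0,0,0]'

```text
time: 3.45
tool_pos: [588.1, 35.6, 121.0]
tcp_rot: [3.141, 0.001, 1.636]
contact_force: [-0.4, 0.0, 0.0]
grip_width: 0.7
```

```bash
python3 - <<'E'
from h import *
to(*hw(90,-75,119),np.pi/2+HY)
E
```

```text
t 3.45 pos [588.1  35.6 121. ] rot [3.141e+00 1.000e-03 1.636e+00] F [-0.41  0.01  0.01] w 0.7
shift [0.0004 0.0006 0.005 ] turn [0.0019 0.0011 0.0043]
```

Request:
carry_out --moves '[0,0,0.005,0,0,0,0,-0.002,0.0015,0.0075,0,0,0,0,-0.004,0.003,0.01,0,0,0,0,-0.006,0.005,0.0125,0,0,0,0,-0.0075,0.0065,0.015,0,0,0,0,-0.01,0.008,0.0175,0,0,0,0,-0.011,0.009,0.019,0,0,0,0,-0.012,0.0095,0.02,0,0,0,0]'

```text
time: 4.25
tool_pos: [592.2, 31.0, 112.9]
tcp_rot: [3.141, 0.001, 1.636]
contact_force: [0.5, 0.0, -1.0]
grip_width: 0.8
```

```bash
python3 - <<'E'
from h import *
to(*hw(90,-75,119),np.pi/2+HY)
E
```

```text
t 4.25 pos [592.2  31.  112.9] rot [3.141e+00 1.000e-03 1.636e+00] F [ 0.53  0.01 -1.01] w 0.8
shift [ 0.0126 -0.009  -0.0152] turn [0.0017 0.001  0.0042]
```

```bash
python3 - <<'E'
from h import *
for i in range(4):
    im=capture("scene"); print(get_obs()['contact_force'].round(2))
cv2.imwrite("pics/c_s.png",cv2.resize(im[120:240,180:380,::-1],(800,480)))
cv2.imwrite("pics/c_w.png",capture("wrist")[:,:,::-1])
E
```

```text
[-0.19  0.79 -0.26]
[ 0.76  0.39 -0.36]
[-0.83  1.54 -0.15]
[-0.25 -0.14 -0.81]
```

View pics/c_s.png

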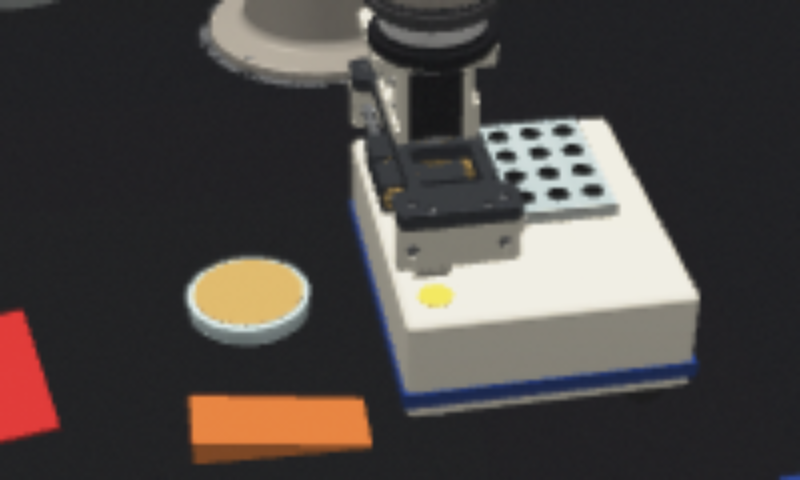

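View pics/c_w.png

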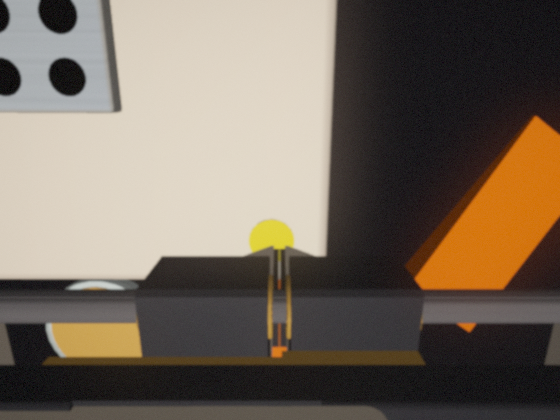

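```bash
python3 - <<'E'
from h import *
def proj(c,p):
    f=210/np.tan(np.radians(c['vfov']/2)); M=c['cam_to_world']; q=M[:3,:3].T@(np.array(p)-M[:3,3])
    return (c['cx']+f*q[0]/-q[2], c['cy']-f*q[1]/-q[2])
o=get_obs(); p=o['tool_pos'];print(p)
for n in ["scene","wrist","top"]:
    c=get_calibration(n)
    for z in (0,17,-10): print(n,z,np.round(proj(c,p-[0,0,z]),1))
    print('dot',np.round(proj(c,hw(90,-75,102)),1))
im=capture("top");cv2.imwrite("pics/d_t.png",cv2.resize(im[180:330,180:340,::-1],(640,600)))
cv2.imwrite("pics/d_w.png",cv2.resize(capture("wrist")[200:380,180:400,::-1],(733,600)))
E
```

```text
[592.20894829  31.11301617 113.09850982]
scene 0 [287.4 191.2]
scene 17 [287.4 196.4]
scene -10 [287.5 188.1]
dot [289.  193.6]
wrist 0 [280.  257.9]
wrist 17 [279.9 245.2]
wrist -10 [280.  266.5]
dot [273.  240.6]
top 0 [259.5 229.1]
top 17 [259.6 229.2]
top -10 [259.4 229.1]
dot [257.9 230.6]
```

View pics/d_t.png

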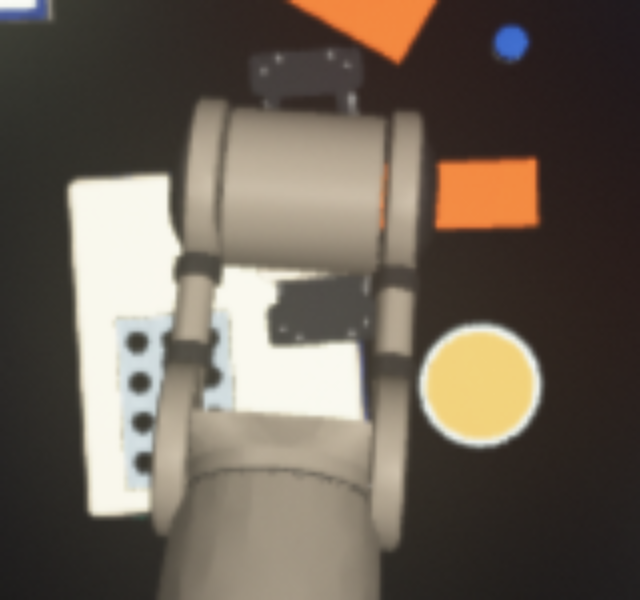

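View pics/d_w.png

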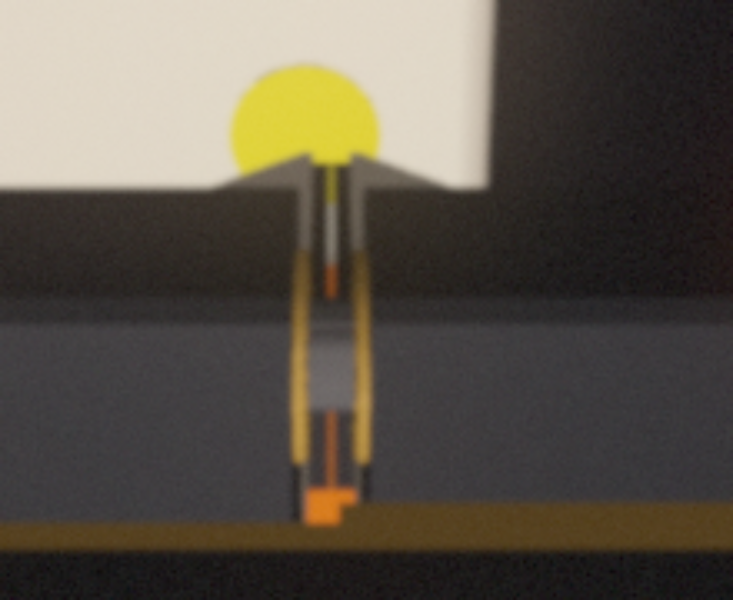

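Force stays near zero and the dot hasn't moved (scene 289,194), so the tip isn't touching yet. The closed fingertips sit a little higher than assumed. I'll recentre and feel down in small steps.

Request:
carry_out --moves '[0.006,-0.004,0,0,0,0,0,0.012,-0.009,0,0,0,0,0,0.012,-0.009,0.0025,0,0,0,0,0.012,-0.009,0.005,0,0,0,0,0.012,-0.009,0.005,0,0,0,0,0.012,-0.009,0.0075,0,0,0,0,0.012,-0.009,0.0075,0,0,0,0,0.012,-0.009,0.0075,0,0,0,0]'

```text
time: 5.4
tool_pos: [588.3, 35.6, 110.0]
tcp_rot: [3.141, 0.001, 1.636]
contact_force: [0.3, 0.6, 0.7]
grip_width: 0.4
```

```bash
python3 - <<'E'
from h import *
to(*hw(90,-75,119),np.pi/2+HY)
im=capture("wrist");cv2.imwrite("pics/e_w.png",cv2.resize(im[200:380,180:400,::-1],(733,600)))
E
```

```text
t 5.4 pos [588.3  35.6 110. ] rot [3.141e+00 1.000e-03 1.636e+00] F [0.32 0.65 0.69] w 0.4
shift [ 0.0005  0.     -0.0224] turn [0.0019 0.0011 0.0042]
```

View pics/e_w.png

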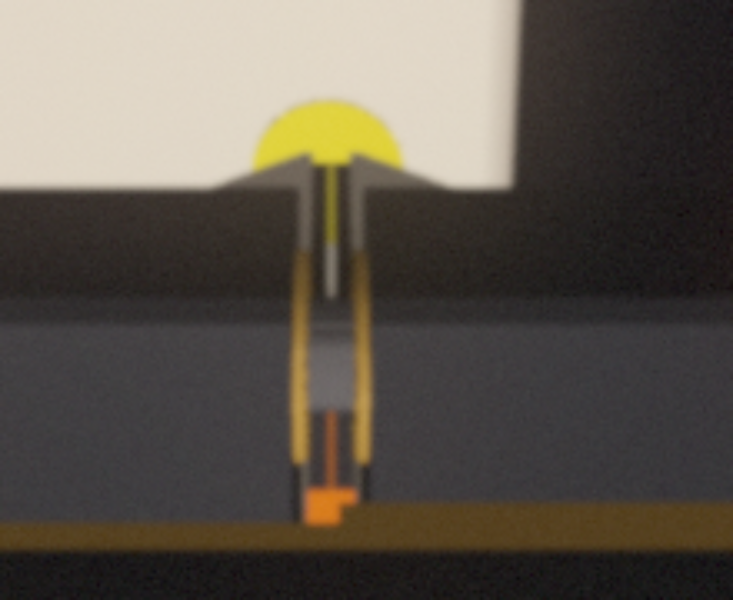

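The wrist view shows the near edge of the tip at (279,246), which puts the closed fingertips about at TCP height rather than 17 mm ahead of it. I'll keep feeling down.

Request:
carry_out --moves '[0,0,0.0025,0,0,0,0,0,0,0.005,0,0,0,0,0,0,0.0075,0,0,0,0,0,0,0.01,0,0,0,0,0,0,0.01,0,0,0,0,0,0,0.01,0,0,0,0,0,0,0.01,0,0,0,0,0,0,0.01,0,0,0,0]'

```text
time: 6.25
tool_pos: [588.4, 35.6, 106.1]
tcp_rot: [3.14, 0.001, 1.636]
contact_force: [-0.4, -0.6, 0.3]
grip_width: 0.1
```

Request:
carry_out --moves '[0,0,0.0025,0,0,0,0,0,0,0.005,0,0,0,0,0,0,0.0075,0,0,0,0,0,0,0.01,0,0,0,0,0,0,0.01,0,0,0,0,0,0,0.01,0,0,0,0,0,0,0.01,0,0,0,0,0,0,0.01,0,0,0,0]'

```text
time: 7.05
tool_pos: [588.4, 35.6, 102.2]
tcp_rot: [3.14, 0.001, 1.636]
contact_force: [0.6, -0.5, 0.0]
grip_width: 0.3
```

```bash
python3 - <<'E'
from h import *
im=capture("wrist");cv2.imwrite("pics/f_w.png",cv2.resize(im[:,:,::-1],(800,600)))
im=capture("scene"); print(get_obs()['contact_force'].round(2))
cv2.imwrite("pics/f_s.png",cv2.resize(im[120:240,180:380,::-1],(800,480)))
E
```

```text
[ 0.64 -0.   -0.01]
```

View pics/f_w.png

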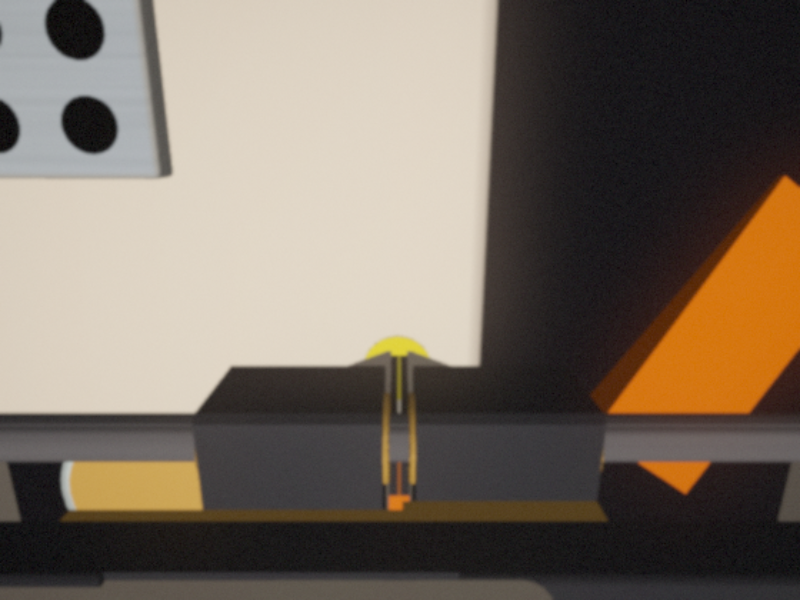

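View pics/f_s.png

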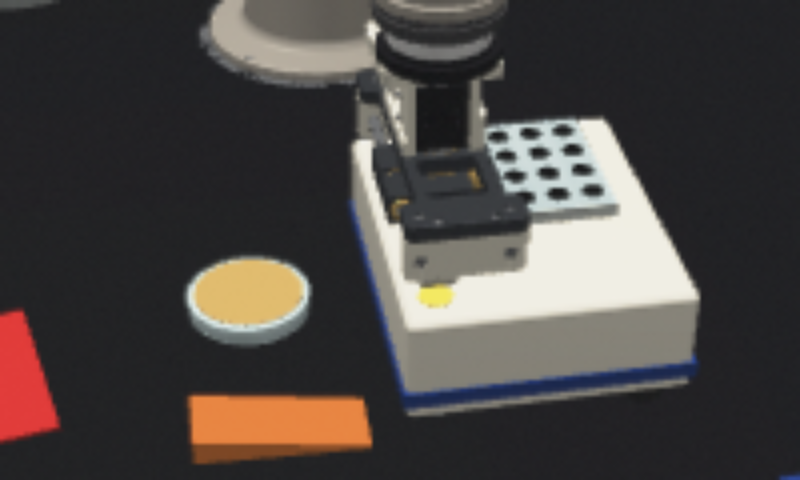

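Request:
carry_out --moves '[0,0,0.0025,0,0,0,0,0,0,0.005,0,0,0,0,0,0,0.0075,0,0,0,0,0,0,0.01,0,0,0,0,0,0,0.01,0,0,0,0,0,0,0.01,0,0,0,0,0,0,0.01,0,0,0,0,0,0,0.01,0,0,0,0]'

```text
time: 7.95
tool_pos: [588.4, 35.6, 98.2]
tcp_rot: [3.14, 0.001, 1.636]
contact_force: [1.2, -0.9, -0.2]
grip_width: 0.6
```

```bash
python3 - <<'E'
from h import *
im=capture("wrist");cv2.imwrite("pics/g_w.png",cv2.resize(im[200:380,180:400,::-1],(733,600)))
print(get_obs())
E
```

```text
{'time': 8.0, 'joint_positions': array([-6.92982662e-02,  5.69203421e-01,  1.49971777e+00, -4.82512185e-04,
        1.07128634e+00, -1.34284818e-01]), 'dq': array([6.10175705e-06, 4.66961121e-04, 1.83045508e-03, 6.81289546e-04,
       5.52122521e-04, 7.83307990e-04]), 'tau': array([-1.11846599e-03, -5.17461169e+01, -2.17630863e+01,  6.46449812e-02,
        4.15172288e-02,  7.83606652e-05]), 'tool_pos': array([588.40954657,  35.60301974,  98.19280678]), 'tcp_rot': array([3.14027680e+00, 6.05496438e-04, 1.63601331e+00]), 'contact_force': array([-0.10590167,  0.75874542,  0.13594037]), 'moment': array([-0.0852906 ,  0.06730442, -0.01990764]), 'grip_width': 0.5284922527017729}
```

View pics/g_w.png

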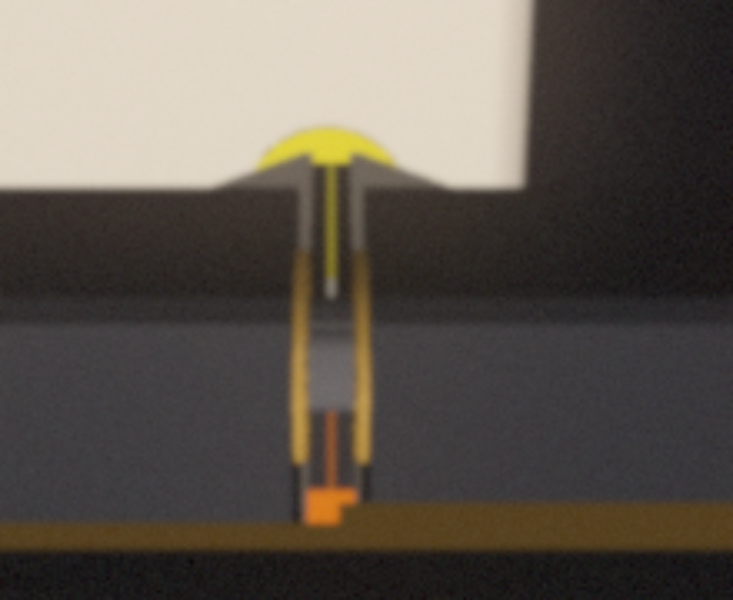

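```bash
python3 - <<'E'
from h import *
def proj(c,p):
    f=210/np.tan(np.radians(c['vfov']/2)); M=c['cam_to_world']; q=M[:3,:3].T@(np.array(p)-M[:3,3])
    return (c['cx']+f*q[0]/-q[2], c['cy']-f*q[1]/-q[2])
c=get_calibration("scene"); im=cv2.imread("pics/a_scene.png")
yt=np.array([.249,.968,0])
for d in (-50,0,17):
  for s in (-46,0,46): print(d,s,np.round(proj(c,np.array([130.6,508.2,215.4-d])+s*yt),1))
cv2.imwrite("pics/z.png",cv2.resize(im[0:120,340:500],(800,600),interpolation=cv2.INTER_CUBIC))
E
```

```text
-50 -46 [397.5  64.4]
-50 0 [411.4  65.1]
-50 46 [425.4  65.8]
0 -46 [394.9  78.9]
0 0 [408.5  79.7]
0 46 [422.2  80.4]
17 -46 [394.1  83.7]
17 0 [407.6  84.5]
17 46 [421.1  85.3]
```

View pics/z.png

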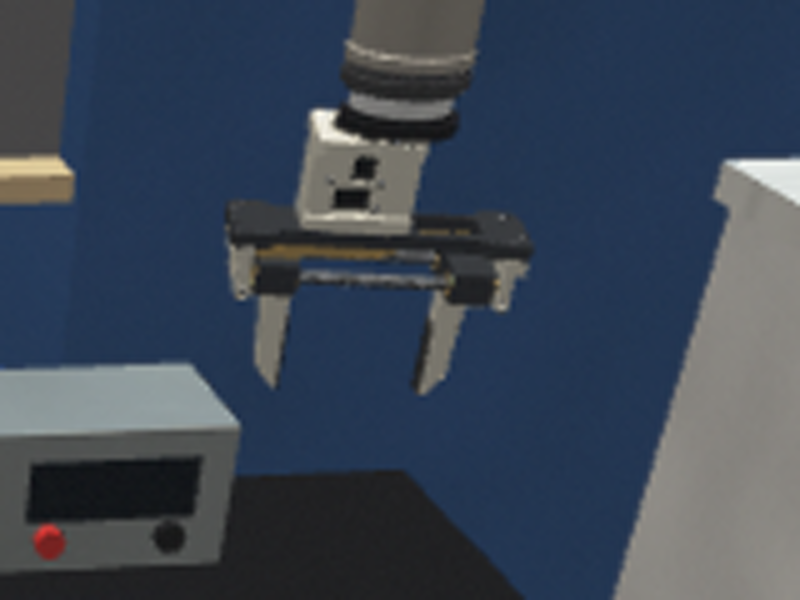

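In the start picture the fingertips are at (395,78) and (424,79), so they're roughly at or just behind TCP height, with the body about 70 mm above them. Contact is imminent.

Request:
carry_out --moves '[0,0,0.0025,0,0,0,0,0,0,0.0025,0,0,0,0,0,0,0.005,0,0,0,0,0,0,0.005,0,0,0,0,0,0,0.0075,0,0,0,0,0,0,0.0075,0,0,0,0,0,0,0.0075,0,0,0,0,0,0,0.0075,0,0,0,0]'

```text
time: 8.8
tool_pos: [588.4, 35.6, 95.2]
tcp_rot: [3.14, 0.001, 1.636]
contact_force: [-0.1, 0.2, 0.4]
grip_width: 0.4
```

```bash
python3 - <<'E'
from h import *
im=capture("scene"); print(get_obs()['contact_force'].round(2))
cv2.imwrite("pics/i_s.png",cv2.resize(im[120:240,180:380,::-1],(800,480)))
E
```

```text
[0.28 0.2  0.53]
```

View pics/i_s.png

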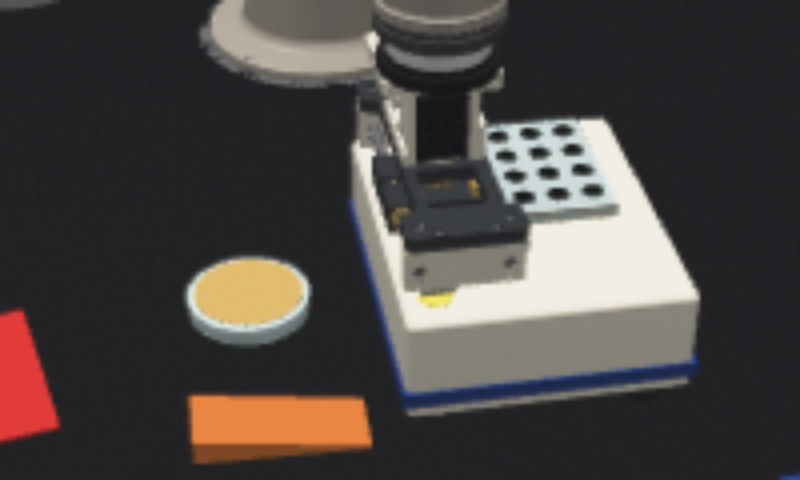

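Request:
carry_out --moves '[0,0,0.0025,0,0,0,0,0,0,0.0025,0,0,0,0,0,0,0.005,0,0,0,0,0,0,0.005,0,0,0,0,0,0,0.0075,0,0,0,0,0,0,0.0075,0,0,0,0,0,0,0.0075,0,0,0,0,0,0,0.0075,0,0,0,0]'

```text
time: 9.65
tool_pos: [588.5, 35.6, 92.3]
tcp_rot: [3.14, 0.001, 1.636]
contact_force: [0.2, 0.5, 0.2]
grip_width: 0.5
```

Request:
carry_out --moves '[0,0,0.0025,0,0,0,0,0,0,0.0025,0,0,0,0,0,0,0.005,0,0,0,0,0,0,0.005,0,0,0,0,0,0,0.0075,0,0,0,0,0,0,0.0075,0,0,0,0,0,0,0.0075,0,0,0,0,0,0,0.0075,0,0,0,0]'

```text
time: 10.45
tool_pos: [589.4, 34.9, 90.2]
tcp_rot: [3.138, 0.002, 1.636]
contact_force: [0.7, -3.1, 5.8]
grip_width: 0.5
```

```bash
python3 - <<'E'
from h import *
im=capture("wrist");cv2.imwrite("pics/j_w.png",cv2.resize(im[200:380,180:400,::-1],(733,600)))
im=capture("scene"); print(get_obs()['contact_force'].round(2))
cv2.imwrite("pics/j_s.png",cv2.resize(im[120:240,180:380,::-1],(800,480)))
E
```

```text
[ 0.34 -3.53  5.42]
```

View pics/j_s.png

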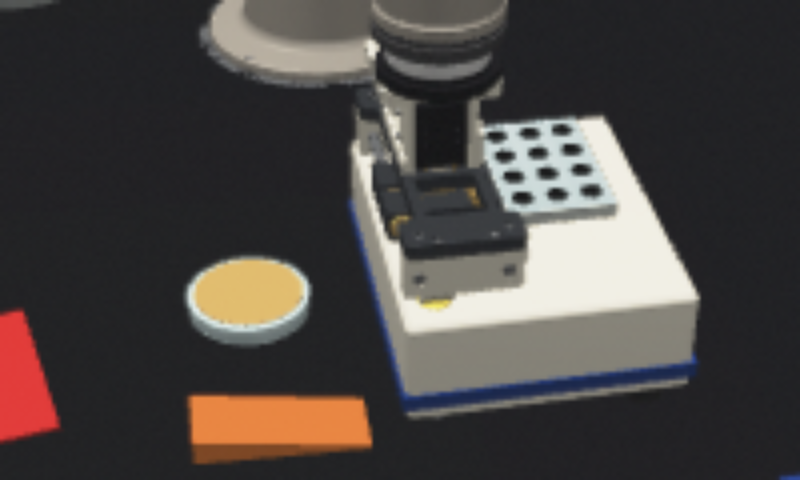

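View pics/j_w.png

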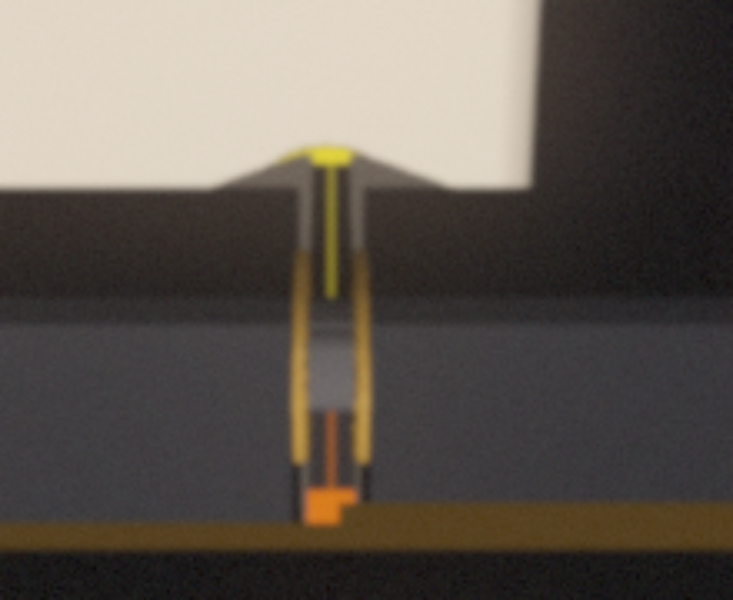

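Contact at last: at TCP z≈91 the force is 5.8 N. So the tips are about 10 mm behind the TCP. Now I'll press down, following outwards.

Request:
carry_out --moves '[-0.002,0.0015,0.0025,0,0,0,0,-0.005,0.004,0.005,0,0,0,0,-0.007,0.006,0.0075,0,0,0,0,-0.009,0.0075,0.01,0,0,0,0,-0.011,0.009,0.0125,0,0,0,0,-0.013,0.0105,0.015,0,0,0,0,-0.0145,0.012,0.0165,0,0,0,0,-0.0145,0.012,0.0165,0,0,0,0]'

```text
time: 11.35
tool_pos: [594.6, 29.3, 83.4]
tcp_rot: [3.138, 0.002, 1.636]
contact_force: [-0.6, -0.1, 2.2]
grip_width: 0.3
```

```bash
python3 - <<'E'
from h import *
im=capture("scene"); to(*hw(90,-75,125),np.pi/2+HY)
cv2.imwrite("pics/k_s.png",cv2.resize(im[120:240,180:380,::-1],(800,480)))
E
```

```text
t 11.4 pos [594.5  29.4  83.5] rot [3.138e+00 2.000e-03 1.636e+00] F [-1.44  0.47  2.29] w 0.4
shift [ 0.0169 -0.0142 -0.1039] turn [0.0068 0.0033 0.0039]
```

View pics/k_s.png

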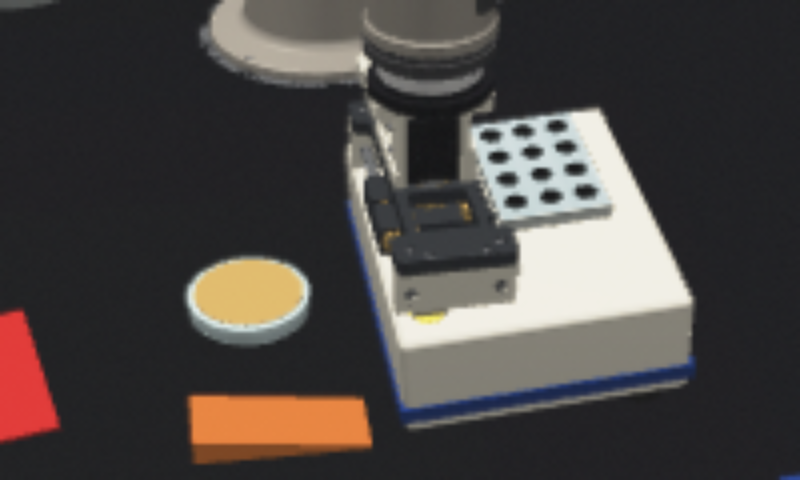

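The corner has rocked down and out: the dot is at about z 94 with 2.2 N. I'll let go along the reverse path.

Request:
carry_out --moves '[0.003,-0.0025,-0.0035,0,0,0,0,0.0065,-0.005,-0.007,0,0,0,0,0.01,-0.008,-0.011,0,0,0,0,0.014,-0.011,-0.015,0,0,0,0,0.0165,-0.014,-0.019,0,0,0,0,0.017,-0.014,-0.025,0,0,0,0,0.017,-0.014,-0.06,0,0,0,0,0.017,-0.014,-0.12,0,0,0,0]'

```text
time: 12.2
tool_pos: [586.8, 36.3, 129.9]
tcp_rot: [-3.14, 0.001, 1.636]
contact_force: [0.8, 0.1, 0.5]
grip_width: 0.2
```

```bash
python3 - <<'E'
from h import *
c=get_calibration("wrist");im=capture("wrist");cv2.imwrite("pics/l_w.png",im[:,:,::-1])
for a,ce,r,cn in blobs(im,(22,120,100),(34,255,255)): print(a,ce.round(1),onz(c,ce,102)[0].round(1))
to(*hw(92,-220,125),np.pi/2+HY)
im=capture("top")
for a,ce,r,cn in blobs(im,(5,170,110),(16,255,255)): print(a,ce)
E
```

```text
967 [280.6 236.4] [587.2  37.3 102. ]
t 12.25 pos [589.6  36.1 135.2] rot [3.134e+00 2.000e-03 1.636e+00] F [ 2.05 -0.52  3.42] w 0.4
shift [-0.363   0.0008  0.0262] turn [0.0139 0.0037 0.0043]
1188 [262.56313131 173.26178451]
471 [300.34394904 228.        ]
```

```bash
python3 - <<'E'
from h import *
print(hw(89,-268))
to(*hw(89,-268,80),np.pi/2+HY)
E
```

```text
[np.float64(599.4462713597345), np.float64(-156.86503817930594), 0]
t 12.3 pos [589.9  36.1 134.1] rot [3.133e+00 2.000e-03 1.636e+00] F [0.53 0.44 0.37] w 0.4
shift [-0.4826 -0.0088  0.1362] turn [0.0161 0.0039 0.0041]
```

Request:
carry_out --moves '[-0.05,0,0,0,0,0,0,-0.13,0,0,0.005,0,0,0,-0.22,-0.005,0,0.01,0.004,0,0,-0.31,-0.007,0,0.016,0.004,0.004,0,-0.4,-0.009,0.02,0.016,0.004,0.004,0,-0.46,-0.009,0.06,0.016,0.004,0.004,0,-0.4825,-0.009,0.1,0.016,0.004,0.004,0,-0.4825,-0.009,0.136,0.016,0.004,0.004,0]'

```text
time: 13.1
tool_pos: [598.6, -157.5, 77.8]
tcp_rot: [-3.14, -0.001, 1.632]
contact_force: [0.3, -0.4, 0.1]
grip_width: 0.6
```

```bash
python3 - <<'E'
from h import *
c=get_calibration("wrist");im=capture("wrist");cv2.imwrite("pics/m_w.png",im[:,:,::-1])
to(*hw(89,-268,-4),np.pi/2+HY)
ims=capture("scene")
cv2.imwrite("pics/m_s.png",cv2.resize(ims[120:270,170:370,::-1],(800,600)))
E
```

```text
t 13.15 pos [ 597.2 -156.1   75.3] rot [-3.136e+00 -3.000e-03  1.633e+00] F [-1.26  0.42 -1.98] w 0.2
shift [-0.003   0.0065  0.1983] turn [-0.0106 -0.0061 -0.002 ]
```

View pics/m_w.png

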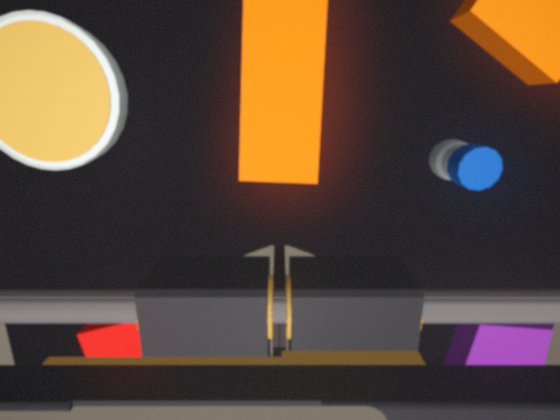

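View pics/m_s.png

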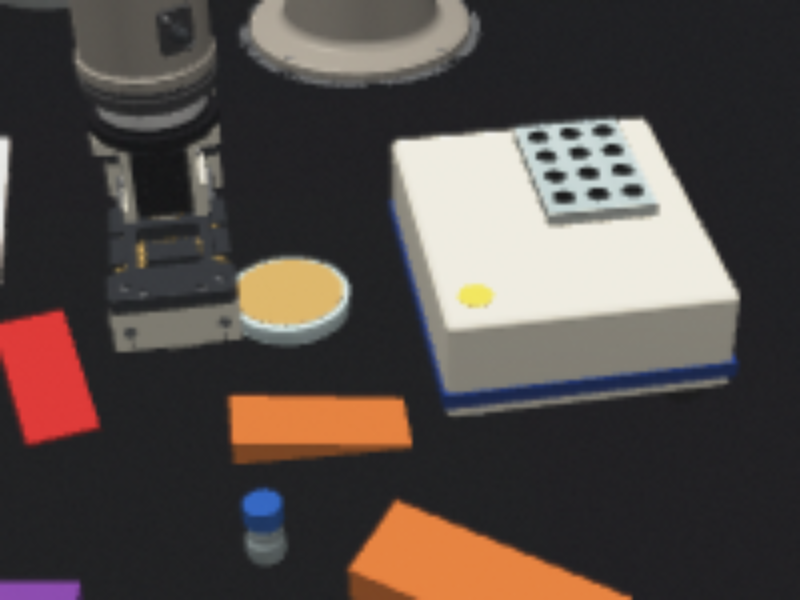

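```bash
python3 - <<'E'
from h import *
c=get_calibration("wrist")
P=onz(c,[(239,181),(318,184),(279,238)],19); print(P.round(1))
o=get_obs();print(o['tool_pos'],o['tcp_rot'])
h=np.array([[np.cos(HY),np.sin(HY)],[-np.sin(HY),np.cos(HY)]])
print(((P[:,:2]-H[:2])@h.T).round(1))
E
```

```text
[[ 569.7 -130.    19. ]
 [ 619.5 -128.8   19. ]
 [ 597.2 -166.5   19. ]]
[ 597.38156564 -155.51039481   76.60433154] [-3.13606471 -0.00320721  1.63369816]
[[  61.  -239.3]
 [ 110.8 -241.2]
 [  86.2 -277.5]]
```

Request:
carry_out --moves '[0,0.004,0.04,-0.005,-0.003,0,0,0,0.006,0.08,-0.01,-0.006,0,0,0,0.006,0.12,-0.01,-0.006,0,0,0,0.006,0.15,-0.01,-0.006,0,0,0,0.006,0.17,-0.01,-0.006,0,0,0,0.006,0.185,-0.01,-0.006,0,0,0,0.006,0.19,-0.01,-0.006,0,0,0,0.006,0.19,-0.01,-0.006,0,0]'

```text
time: 14.0
tool_pos: [599.5, -155.2, 0.7]
tcp_rot: [-3.142, 0.0, 1.634]
contact_force: [-0.9, 0.1, 0.1]
grip_width: 0.6
```

```bash
python3 - <<'E'
from h import *
to(*hw(89,-264,-4),np.pi/2+HY)
ims=capture("scene")
cv2.imwrite("pics/n_s.png",cv2.resize(ims[120:270,170:370,::-1],(800,600)))
E
```

```text
t 14.0 pos [ 599.5 -155.2    0.7] rot [-3.142  0.     1.634] F [-0.88  0.14  0.08] w 0.6
shift [ 0.0057 -0.0004  0.0119] turn [-0.0001  0.0001 -0.0001]
```

View pics/n_s.png

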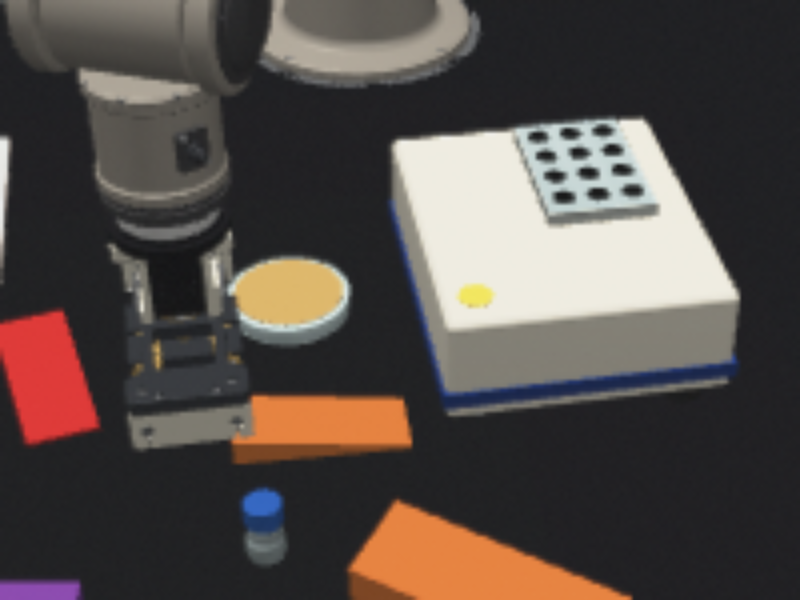

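Request:
carry_out --moves '[0,0,0.01,0,0,0,0,0.02,0,0.011,0,0,0,0,0.035,0,0.011,0,0,0,0,0.055,0,0.011,0,0,0,0,0.08,0,0.011,0,0,0,0,0.105,0,0.011,0,0,0,0,0.125,0,0.011,0,0,0,0,0.13,0,0.011,0,0,0,0]'

```text
time: 14.85
tool_pos: [596.3, -102.1, -3.3]
tcp_rot: [3.141, 0.0, 1.635]
contact_force: [-0.2, 0.1, 0.4]
grip_width: 0.8
```

```bash
python3 - <<'E'
from h import *
to(*hw(89,-167,-4),np.pi/2+HY)
ims=capture("scene")
cv2.imwrite("pics/o_s.png",cv2.resize(ims[120:270,170:370,::-1],(800,600)))
c=get_calibration("wrist");im=capture("wrist");cv2.imwrite("pics/o_w.png",im[:,:,::-1])
E
```

```text
t 14.85 pos [ 596.3 -102.1   -3.3] rot [3.141 0.    1.635] F [-0.2   0.06  0.4 ] w 0.8
shift [ 0.1153 -0.0007  0.0018] turn [0.0005 0.0002 0.0021]
```

View pics/o_s.png

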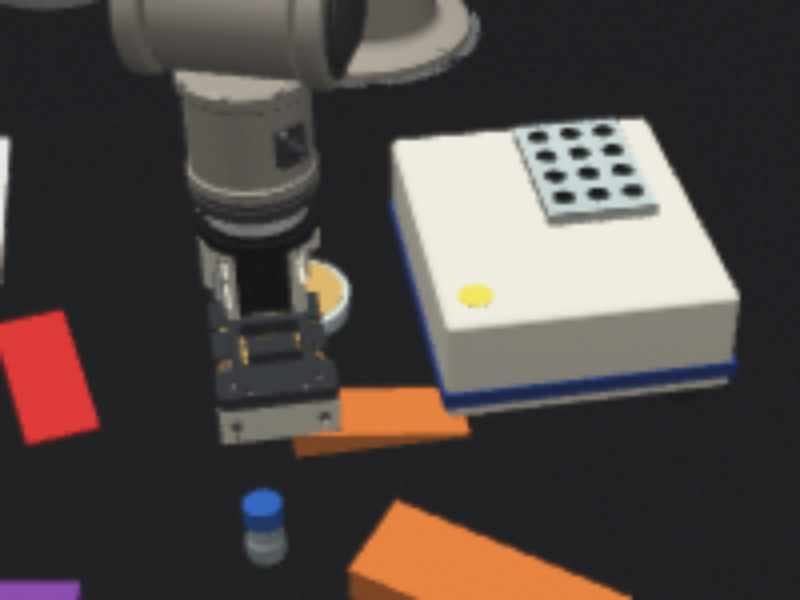

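View pics/o_w.png

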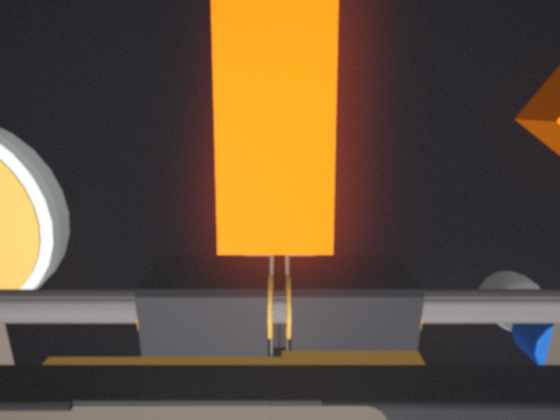

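```bash
python3 - <<'E'
from h import *
c=get_calibration("wrist")
h=np.array([[np.cos(HY),np.sin(HY)],[-np.sin(HY),np.cos(HY)]])
for p in [onz(c,[(217,255),(334,255)],19)[:,:2], get_obs()['tool_pos'][None,:2]]:
    print(((p-H[:2])@h.T).round(1))
E
```

```text
[[  62.2 -202.7]
 [ 112.6 -202.7]]
[[  89.4 -213.9]]
```

The wedge is straight and centred: heater x 62–113, back at y −203. It needs about 46 mm more. Pushing 40 mm of that now.

Request:
carry_out --moves '[0.01,0,0,0,0,0,0,0.025,0,0,0,0,0,0,0.045,0,0,0,0,0,0,0.065,0,0,0,0,0,0,0.08,0,0,0,0,0,0,0.092,0,0,0,0,0,0,0.1,0,0,0,0,0,0,0.1,0,0,0,0,0,0]'

```text
time: 15.75
tool_pos: [593.8, -62.4, -3.4]
tcp_rot: [3.141, 0.0, 1.635]
contact_force: [-0.5, -0.9, 0.9]
grip_width: 0.5
```

```bash
python3 - <<'E'
from h import *
to(*hw(89,-168,-4),np.pi/2+HY)
E
```

```text
t 15.75 pos [593.8 -62.4  -3.4] rot [3.141 0.    1.635] F [-0.47 -0.87  0.92] w 0.5
shift [ 0.0133 -0.0007  0.0015] turn [0.0003 0.0001 0.0023]
```

Request:
carry_out --moves '[0.0025,0,0,0,0,0,0,0.005,0,0,0,0,0,0,0.0075,0,0,0,0,0,0,0.01,0,0,0,0,0,0,0.0125,0,0,0,0,0,0,0.0125,0,0,0,0,0,0,0.0125,0,0,0,0,0,0,0.0125,0,0,0,0,0,0]'

```text
time: 16.55
tool_pos: [593.4, -57.3, -3.4]
tcp_rot: [3.142, -0.0, 1.635]
contact_force: [0.5, -0.8, -0.2]
grip_width: 0.2
```

```bash
python3 - <<'E'
from h import *
to(*hw(89,-168,-4),np.pi/2+HY)
E
```

```text
t 16.55 pos [593.4 -57.3  -3.4] rot [ 3.142 -0.     1.635] F [ 0.54 -0.78 -0.16] w 0.2
shift [ 0.0007 -0.0006  0.0015] turn [ 0.0001 -0.0001  0.0022]
```

Request:
carry_out --moves '[0.002,0,0,0,0,0,0,0.0025,0,0,0,0,0,0,0.004,0,0,0,0,0,0,0.005,0,0,0,0,0,0,0.0065,0,0,0,0,0,0,0.0075,0,0,0,0,0,0,0.0075,0,0,0,0,0,0,0.0075,0,0,0,0,0,0]'

```text
time: 17.35
tool_pos: [593.3, -54.6, -3.4]
tcp_rot: [3.141, 0.0, 1.635]
contact_force: [-0.0, -3.5, -1.0]
grip_width: 0.1
```

Request:
carry_out --moves '[0.001,0,0,0,0,0,0,0.002,0,0,0,0,0,0,0.003,0,0,0,0,0,0,0.0035,0,0,0,0,0,0,0.0035,0,0,0,0,0,0,0.0035,0,0,0,0,0,0,0.0035,0,0,0,0,0,0,0.0035,0,0,0,0,0,0]'

```text
time: 18.15
tool_pos: [593.3, -53.8, -3.4]
tcp_rot: [3.141, 0.001, 1.635]
contact_force: [0.3, -6.0, -1.9]
grip_width: 0.2
```

```bash
python3 - <<'E'
from h import *
to(*hw(89,-168,-4),np.pi/2+HY)
c=get_calibration("wrist");im=capture("wrist");cv2.imwrite("pics/p_w.png",im[:,:,::-1])
ims=capture("scene")
cv2.imwrite("pics/p_s.png",cv2.resize(ims[120:270,170:370,::-1],(800,600)))
E
```

```text
t 18.15 pos [593.3 -53.8  -3.4] rot [3.141e+00 1.000e-03 1.635e+00] F [ 0.27 -6.04 -1.87] w 0.2
shift [-0.008  -0.001   0.0016] turn [0.001  0.0023 0.0023]
```

View pics/p_s.png

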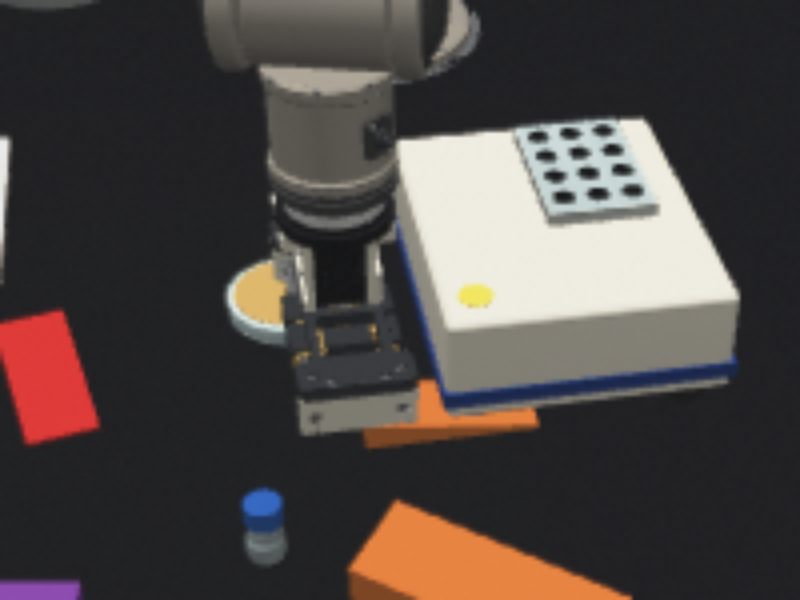

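View pics/p_w.png

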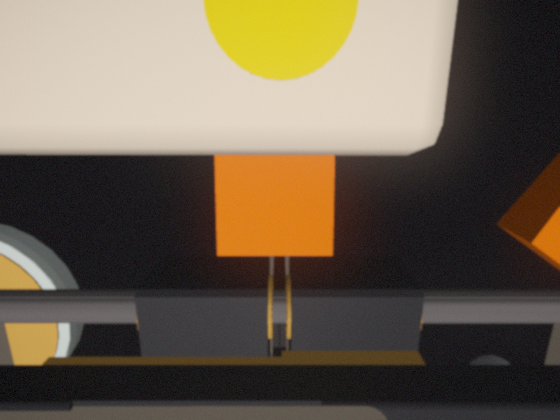

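Request:
carry_out --moves '[0.001,0,0,0,0,0,0,0.0015,0,0,0,0,0,0,0.002,0,0,0,0,0,0,0.0025,0,0,0,0,0,0,0.003,0,0,0,0,0,0,0.003,0,0,0,0,0,0,0.003,0,0,0,0,0,0,0.003,0,0,0,0,0,0]'

```text
time: 19.05
tool_pos: [593.4, -53.6, -3.4]
tcp_rot: [3.141, 0.002, 1.635]
contact_force: [-0.1, -7.9, -1.4]
grip_width: 0.2
```

Request:
carry_out --moves '[0.001,0,0,0,0,0,0,0.0015,0,0,0,0,0,0,0.002,0,0,0,0,0,0,0.0025,0,0,0,0,0,0,0.003,0,0,0,0,0,0,0.0035,0,0,0,0,0,0,0.004,0,0,0,0,0,0,0.004,0,0,0,0,0,0]'

```text
time: 19.85
tool_pos: [593.5, -53.2, -3.3]
tcp_rot: [3.14, 0.004, 1.635]
contact_force: [-0.4, -9.1, -1.6]
grip_width: 0.3
```

Snug at 9 N. I'll back off straight out, then raise the hand, and check from the wrist, scene and top views.

Request:
carry_out --moves '[-0.005,0,0,0,0,0,0,-0.02,0,0,0,0,0,0,-0.05,0,0,0,0,0,0,-0.08,0,0,0,0,0,0,-0.1,0,-0.02,0,0,0,0,-0.11,0,-0.07,0,0,0,0,-0.11,0,-0.14,0,0,0,0,-0.11,0,-0.22,0,0,0,0]'

```text
time: 20.65
tool_pos: [595.7, -97.5, 85.6]
tcp_rot: [-3.141, 0.003, 1.634]
contact_force: [0.2, 0.4, 0.6]
grip_width: 0.3
```

Request:
carry_out --moves '[0,0,-0.06,0,0,0,0,0,0,-0.12,0,0,0,0,0,0,-0.15,0,0,0,0,0,0,-0.15,0,0,0,0,0,0,-0.15,0,0,0,0,0,0,-0.15,0,0,0,0,0,0,-0.15,0,0,0,0,0,0,-0.15,0,0,0,0]'

```text
time: 21.45
tool_pos: [595.3, -97.2, 144.7]
tcp_rot: [-3.14, 0.003, 1.634]
contact_force: [-0.3, 0.0, -0.0]
grip_width: 0.5
```

```bash
python3 - <<'E'
from h import *
h=np.array([[np.cos(HY),np.sin(HY)],[-np.sin(HY),np.cos(HY)]])
c=get_calibration("wrist");im=capture("wrist");cv2.imwrite("pics/q_w.png",im[:,:,::-1])
for a,ce,r,cn in blobs(im,(22,120,100),(34,255,255)): print(a,ce.round(1),onz(c,ce,102)[0].round(1),((onz(c,ce,102)[0,:2]-H[:2])@h.T).round(1))
ims=capture("scene");c=get_calibration("scene")
for a,ce,r,cn in blobs(ims,(24,150,120),(34,255,255)): print('scene',a,ce.round(1),onz(c,ce,102)[0].round(1))
cv2.imwrite("pics/q_s.png",cv2.resize(ims[120:270,170:370,::-1],(800,600)))
to(*hw(90,-75,125),np.pi/2+HY)
E
```

```text
200 [281.   3.] [588.   26.3 102. ] [ 89.1 -84.5]
scene 22 [288.3 193.3] [586.5  34.2 102. ]
t 21.55 pos [595.5 -97.3 145.1] rot [-3.141e+00  3.000e-03  1.634e+00] F [-0.1   0.38  0.06] w 0.5
shift [0.3333 0.0032 0.0493] turn [-0.0021  0.0059  0.0007]
```

View pics/q_s.png

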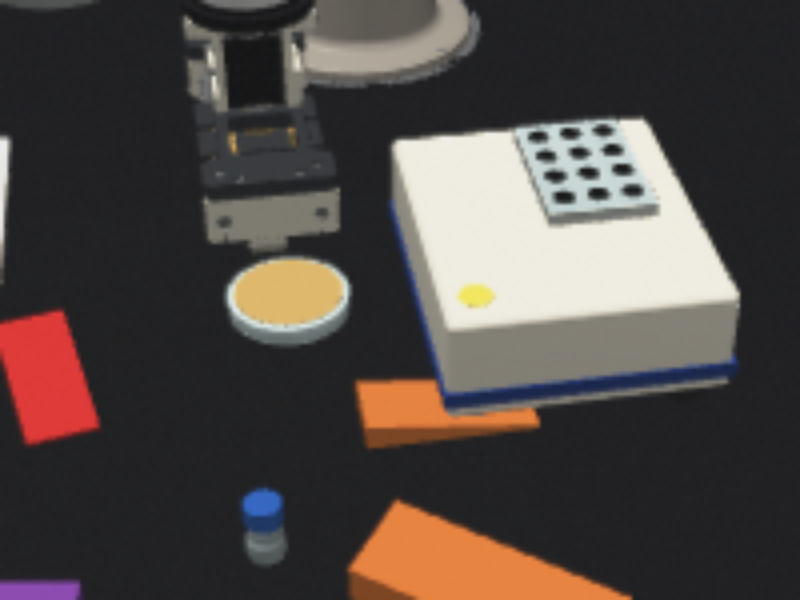

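View pics/q_w.png

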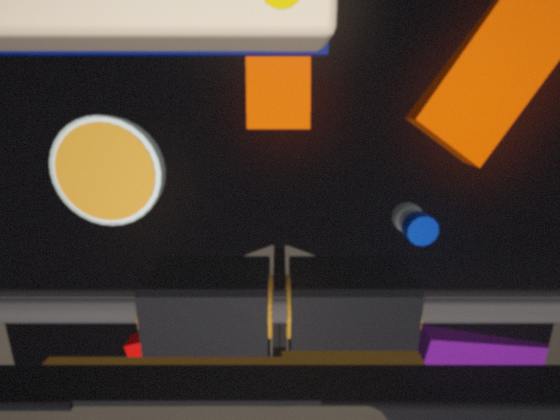

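The scene view shows the dot at (288,193), so it's unmoved, and the wedge is under the corner. Going back over the dot.

Request:
carry_out --moves '[0.04,0,0,0,0,0,0,0.12,0.001,0,0,0,0,0,0.22,0.002,0,0,0,0,0,0.3,0.003,0,0,0.003,0,0,0.333,0.003,0.03,0,0.006,0,0,0.333,0.003,0.07,0,0.006,0,0,0.333,0.003,0.1,0,0.006,0,0,0.333,0.003,0.1,0,0.006,0,0]'

```text
time: 22.35
tool_pos: [586.8, 35.6, 102.3]
tcp_rot: [-3.136, -0.001, 1.634]
contact_force: [0.2, 0.3, -0.7]
grip_width: 0.4
```

```bash
python3 - <<'E'
from h import *
im=capture("wrist")
to(*hw(90,-75,95),np.pi/2+HY)
E
```

```text
t 22.4 pos [587.6  35.3 103.5] rot [-3.138 -0.     1.634] F [0.09 0.34 0.84] w 0.3
shift [0.0011 0.0019 0.0214] turn [-0.0066 -0.0005 -0.0004]
```

Request:
carry_out --moves '[0.001,0.002,0.006,-0.006,0,0,0,0.001,0.002,0.012,-0.006,0,0,0,0.001,0.002,0.018,-0.006,0,0,0,0.001,0.002,0.023,-0.006,0,0,0,0.001,0.002,0.026,-0.006,0,0,0,0.001,0.002,0.026,-0.006,0,0,0,0.001,0.002,0.026,-0.006,0,0,0,0.001,0.002,0.026,-0.006,0,0,0]'

```text
time: 23.2
tool_pos: [588.4, 35.8, 93.2]
tcp_rot: [-3.141, -0.0, 1.634]
contact_force: [0.1, -0.3, -0.6]
grip_width: 0.5
```

Request:
carry_out --moves '[0,0,0.0015,0,0,0,0,0,0,0.003,0,0,0,0,0,0,0.0045,0,0,0,0,0,0,0.0055,0,0,0,0,0,0,0.0065,0,0,0,0,0,0,0.007,0,0,0,0,0,0,0.007,0,0,0,0,0,0,0.007,0,0,0,0]'

```text
time: 24.0
tool_pos: [588.4, 35.8, 91.4]
tcp_rot: [3.141, -0.0, 1.634]
contact_force: [-3.9, 0.0, 7.6]
grip_width: 0.4
```

Request:
carry_out --moves '[0,0,0.003,0,0,0,0,0,0,0.0035,0,0,0,0,0,0,0.0035,0,0,0,0,0,0,0.0035,0,0,0,0,0,0,0.0035,0,0,0,0,0,0,0.0035,0,0,0,0,0,0,0.0035,0,0,0,0,0,0,0.0035,0,0,0,0]'

```text
time: 24.8
tool_pos: [588.4, 35.8, 91.4]
tcp_rot: [3.14, 0.0, 1.634]
contact_force: [-3.5, 0.2, 10.0]
grip_width: 0.4
```

```bash
python3 - <<'E'
from h import *
F=[]
for i in range(5):
    ims=capture("scene"); F.append(get_obs()['contact_force'].round(1).tolist())
print(F,get_obs()['tool_pos'])
cv2.imwrite("pics/r_s.png",cv2.resize(ims[120:270,170:370,::-1],(800,600)))
E
```

```text
[[-4.2, -0.4, 9.7], [-4.3, 0.5, 10.5], [-3.8, -0.6, 10.1], [-3.4, 0.8, 9.8], [-3.4, -0.0, 10.2]] [588.44631072  35.75249582  91.39072795]
```

View pics/r_s.png

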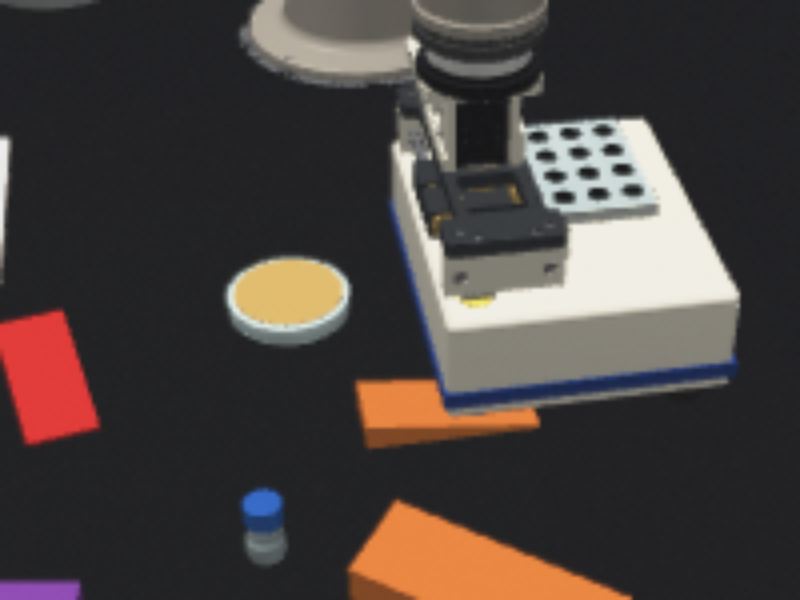

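The push is steady at 10 N and the height holds at 91.4. The heater is level and still, and the wedge is in place. Handing in.

```bash
python3 -c "
from plant import *
print(close_job())"
```

```text
the job is handed in; nothing more can be done
None
```

I handed the job in with the heater level, the wedge snug under the short foot, and a fingertip pressing the yellow dot at about 10 N. No verdict is reported, so these are my own checks.

- **First press:** the dot rocked down about 8 mm, by fingertip height, with about 2 N on the finger. It came back up when I let go.
- **Wedge:** I pushed it along the bench, thin end first, until the push reached 9 N. Then I backed straight off. By my measurement its centre is about 95 mm out on the heater's -y side (the limit is 112) and at x about 87 (allowed 60 to 120).
- **Final press:** the force held at 9.7 to 10.5 N with the fingertip height steady at 91.4 mm. There was also a steady sideways drag of about 4 N on the finger.
- **Surroundings:** after the wedging the dot was within about 1 mm of where it started, and the scene pictures show the petri dish and vial unmoved. I did not re-measure the reagent bottle, beaker or rack, but the arm did not work near them.

**What disagreed:**
- **Fingertips:** they touched about 10 mm behind the TCP, not 17 mm ahead of it as stated. I found the contact heights by feeling down, after an early press that met only air.
- **Wedge depth:** it went about 3 mm further in than the stated snug position.

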